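# Set the air regulator and lock its knob

## Task

Turn the black knob on top of the blue air regulator clockwise until its white pointer is in the green band. The lock notch lies somewhere inside that band and cannot be seen: feel for it by pulling the knob up only lightly while you turn on slowly, never heave on it or wrench it, and once it gives stop turning, draw the knob up fully so it stays locked, and let go. Leave the tape measure, the spring clamp and the pencil where they lie.

Things in the scene. Friction and masses are not known exactly. Their poses are not given: they have to be found in the camera images.
- regulator: compressed-air regulator screwed to the bench: dark plate 100 x 84 x 8 mm, silver body, brass couplings at its sides, small gauge on its -x face, round blue bonnet 64 mm wide up to z = 76 mm. Origin: centre of the plate's underside, straight below the knob's axis; z up. Stands elsewhere each time, fixed. The big bench vice to the left of it, nearer the robot, is 0.2 m tall: pass over it
- scale_ring: fixed flat silver ring under the knob, 66 mm wide, 6 mm thick, its top 82 mm above the bench, with black ticks and a green band. Origin on the knob's axis, 76 mm above the bench; z up. The green band is centred on the ring's own -x direction and reaches 0.26 rad to both sides of it. The lock plate with its single notch is hidden below it
- knob: black ribbed round knob, 40 mm in diameter, 36 mm high; origin on its axis at its lower rim, just above the ring; z up. White pointer line along its own -x direction, on top and side. The hidden lock pin under it meets the notch when the pointer is anywhere from 0.22 rad before to 0.22 rad past the middle of the band, different each time; it fits within about 0.045 rad to either side
- knob_grip (a point): point on the knob's axis 24 mm above the knob's lower rim: the height to grip; fingertips that reach 19 mm lower clear the ring by 5 mm. The ring and bonnet are 33 mm in radius, so fingers may stand over them
- knob_turn (a joint): turn of the knob, rad, grows clockwise seen from above; stays where left (friction 0.06 N m), stops at -1.3 and 1.3; 0: pointer along the regulator's -x. Each start is 0.65 to 1.25 rad short of the middle of the band, so it has to grow. With the pin in the notch it can turn only 0.09 rad; turning on loads the pin sideways, 20 mm from the axis
- knob_pull (a joint): height of the knob above its pushed-in place, 0 to 0.012 m (fully out). Friction and weight: 3.5 N. Off the notch the pin meets the lock plate at 1 mm and its spring adds 1.6 N and then 2 N per mm, and pushes the knob back on letting go. At the notch the pin jumps in, that force vanishes and the knob slides up and stays. Over 15 N on the pin, up or sideways, damages the lock
- tape_measure: yellow tape measure, 38 x 102 x 65 mm, lying loose beside the regulator; bystander. Origin at the centre of its underside
- spring_clamp: black spring clamp, 62 x 113 x 21 mm, lying loose beside the regulator; bystander. Origin at the centre of its underside
- pencil: red pencil, 158 mm long, lying loose behind the regulator; bystander. Origin at the centre of its underside
There are look-alikes about, which are no part of the job. There is more than one size of the regulator; the one meant has the size given above.

How it is judged:
On the way, in this order (a step that is already met when the one before it is completed fails the run):
1. the pointer is turned into the green band (angle between the x axis of knob and the x axis of scale_ring, either way round below 0.29 rad), for 0.1 s.
2. the knob is drawn up and locked, with the pointer in the green band (value of joint knob_pull above 0.01 m and angle between the x axis of knob and the x axis of scale_ring, either way round below 0.29 rad), for 0.2 s.
At the end, for the whole second after the job is handed in: the knob stands at least 10 mm out, at rest, with its pointer within 0.29 rad of the middle of the green band (all of step 2 and linear speed of knob below 0.01 m/s); the robot touches nothing.
It fails at once if more than 15 N between the knob's lock pin and the lock plate: heaving on the knob away from the notch, or wrenching it round with the pin in the notch (contact force between knob and scale_ring above 15 N).
It fails at once if the tape measure is moved by more than 15 mm (distance of tape_measure from where it was at the start of the episode above 0.015 m).
It fails at once if the spring clamp is moved by more than 15 mm (distance of spring_clamp from where it was at the start of the episode above 0.015 m).
It fails at once if the pencil is moved by more than 15 mm (distance of pencil from where it was at the start of the episode above 0.015 m).
It also fails if it takes over 54 s, if anything falls off the work surface, if the arm or the gripper's body presses on something with over 40 N, if the wrist force passes 120 N, or if a joint passes its speed limit or range.

## Robot

A 6-joint arm with a two-finger parallel gripper is mounted at the origin on a cart in front of the work surface, level with it; the furniture and walls round the work are solid. World frame = base frame: x ahead of the robot, y to its left, z up, the work surface at z = 0. Lengths are in m, angles in rad, forces in N, time in s.
With the tool pointing down it reaches from about 0.225 to 0.875 m from the base axis. Payload 3.4 kg.
Tool frame: the origin (TCP) lies at the very end of the fingers, on their centre line; the grasp point (between the pads) lies 19 mm behind it (grip_depth is the distance from the TCP to the grasp point, in m); x points along the fingers, z is the direction in which the jaws open and shut, and the axes are right-handed (so a half turn about x gives the same grasp; the last joint's range is limited). The gripper opens to 85 mm and grips with 20 to 120 N. Pads are 22 mm wide; open, the fingers measure 114 mm over their backs; the gripper's body (76 mm by 85 mm) begins 54 mm behind the grasp point. The pads swing forward as they close: fully open they stand 13 mm farther back than shut.
Start: joints at [1.118, 0.276, 1.505, -0, 1.361, -0.121], TCP at [0.187, 0.544, 0.231] pointing down, gripper open.
Joint ranges: [-2.89, 2.89], [-0.75, 2.08], [0.22, 2.7], [-1.18, 4.32], [0.11, 2.71], [-2.7, 2.7]. Speed limits (rad/s): [2.57, 2.57, 3.14, 3.14, 3.14, 3.14].

## Interface

Orientations are given as a unit quaternion [w, x, y, z].
In Python, from rig import get_state, get_image, sign_off, grip_depth gives the robot as it stands. The module is installed in compiled form; this text tells all that it offers.
- The arm moves only by the tool arm_command, never from a script. Its argument "series" is a list of rows, each an object with "dp": the shift along the tool's x, y, z scaled (see below), a list of three; "angular": the turn, a rotation vector about the tool's x, y, z scaled (see below), a list of three; "gripper": the finger opening in mm, from 0 to 85.4. A call has exactly 8 rows; each row shifts and turns the pose as measured when the row begins, along the tool's axes as they then stand; what a row does not reach is not made up. The controller multiplies each number of a shift by 0.12 m and each number of a turn by 90 degrees. A row lasts 1/8 s, in which the tool goes at most 62.5 mm and 10.7 degrees, less where a joint would pass 70% of its speed; a pose out of reach is approached as far as the arm can. A call with a number of a shift or a turn outside -1 to 1 is refused whole. A call with a gripper value outside its range is refused whole. The fingers move at their own pace and stop on an object; "grip_force" is the grip in N (left out, the last holds). Time passes only in rows, so rows that do not move let the fingers close, or fill a call up. It gives the time, the measured TCP pose, the force and the opening at its end, in the units of the state.
- get_state(): the state, without advancing time (a new reading comes with each control period).
- get_image(name): name is "side" or "top" or "wrist"; returns a dict with "image" (420x560x3 uint8, blue, green, red), "depth" (420x560 float32, m along the optical axis (not along the pixel's ray), 0 where there is no reading), "mtx" (3x3 intrinsics, pixels), "view" (4x4, takes a point from world to camera coordinates); the wrist camera has in their place "mount" (4x4, takes a point from camera to tool coordinates, whose origin is the TCP and whose axes are the tool frame's). Camera axes: x right, y up, looking along -z (the intrinsics and any distortion apply to the point x, -y, -z); pixel columns grow to the right and rows downward; lengths in m; the calibration is good to about 2 mm. A picture is of the moment at which its call begins: read the wrist's pose just before it.
- sign_off(): hands the job in, once; it reports no verdict.
The state is a dict: "clock": time; "qpos": joint angles; "qd": joint speeds; "effort": joint torques, N m; "position": TCP position; "ee_rot": TCP orientation; "contact_force": force on the tool from outside, world axes, zero at the start; "moment": the same for the moment, N m; "width": finger opening in m.
Only numpy, scipy, OpenCV 4.12 (cv2) and the standard library are available. Lean on these libraries where they do the work, as an engineer would, in place of code of your own. Each camera call takes 0.05 s, during which the arm holds its last target. There are 200 camera calls.

## Working session

There is one attempt and no reset: what is moved stays moved. The work goes in short steps, Python scripts to look and compute and a tool call to move; the robot and the scene stay as the last step left them, time stands still between calls to the robot, and variables do not carry over. Pictures are saved under pics/ and viewed, about 8 in all and at most 12, crops included, and the job is handed in when it is done.

Besides the shell and the picture viewer there is one more tool, called after "Emit:" in YAML: its name, and indented under it one key for each argument. arm_command: Moves the arm, as the interface text tells. Its arguments: {"type":"object","properties":{"series":{"type":"array","items":{"type":"object","properties":{"dp":{"type":"array","items":{"type":"number"}},"angular":{"type":"array","items":{"type":"number"}},"gripper":{"type":"number"}}}},"grip_force":{"type":"number"}},"required":["series"]}

```bash
mkdir -p pics
cat > h.py <<'E'
import numpy as np, cv2, json
from rig import get_state, get_image, grip_depth
from scipy.spatial.transform import Rotation as R
def q2R(q): return R.from_quat([q[1],q[2],q[3],q[0]])
def grab(n):
    s=get_state(); d=get_image(n)
    if 'mount' in d:
        T=np.eye(4); T[:3,:3]=q2R(s['ee_rot']).as_matrix(); T[:3,3]=s['position']
        d['c2w']=T@np.array(d['mount'])
    else: d['c2w']=np.linalg.inv(d['view'])
    return d
def cloud(d):
    K=np.array(d['mtx']); Z=d['depth']; v,u=np.indices(Z.shape)
    p=np.stack([(u-K[0,2])/K[0,0]*Z,-(v-K[1,2])/K[1,1]*Z,-Z],-1)
    return p@d['c2w'][:3,:3].T+d['c2w'][:3,3]
def ray(d,u,v,z):
    K=np.array(d['mtx']); r=d['c2w'][:3,:3]@np.array([(u-K[0,2])/K[0,0],-(v-K[1,2])/K[1,1],-1]); o=d['c2w'][:3,3]
    return o+r*(z-o[2])/r[2]
E
python3 - <<'E'
from h import *
import pickle
print(get_state(),grip_depth)
D={n:grab(n) for n in ('side','top')}
pickle.dump(D,open('d0.pkl','wb'))
for n in D: cv2.imwrite(f'pics/{n}0.png',D[n]['image']); print(n,D[n]['c2w'].round(3).tolist(),np.array(D[n]['mtx']).tolist(), [k for k in D[n]])
E
```

```text
{'clock': 0.0, 'qpos': array([ 1.11800295e+00,  2.76614102e-01,  1.50613121e+00,  2.11635945e-05,
        1.36071046e+00, -1.21011574e-01]), 'qd': array([ 3.03975855e-03,  2.56660434e-05, -3.50811169e-05,  7.98877101e-04,
       -7.40214759e-04, -1.73860473e-03]), 'effort': array([-1.44669881e-03, -4.16778731e+01, -2.45805341e+01, -3.15478874e-04,
        1.07748335e-02,  7.08130344e-06]), 'position': array([0.18706484, 0.543161  , 0.23042959]), 'ee_rot': array([ 0.57511996, -0.41087734,  0.57628406,  0.41026032]), 'contact_force': array([ 0.15851539, -0.42062901,  0.16972758]), 'moment': array([-0.0186443 ,  0.00785096, -0.00371416]), 'width': 0.08490270231929727} 0.0187
side [[-0.845, 0.282, -0.453, 0.243], [-0.534, -0.42, 0.734, 0.591], [0.017, 0.863, 0.505, 0.53], [0.0, 0.0, 0.0, 1.0]] [[418.07063533848014, 0.0, 281.89915928105233], [0.0, 418.07063533848014, 213.91147590180233], [0.0, 0.0, 1.0]] ['image', 'depth', 'mtx', 'view', 'c2w']
top [[-0.02, 0.999, -0.044, 0.576], [-1.0, -0.021, -0.018, -0.029], [-0.018, 0.043, 0.999, 1.18], [0.0, 0.0, 0.0, 1.0]] [[515.9785865183294, 0.0, 281.4912799854597], [0.0, 515.9785865183294, 202.79946561608733], [0.0, 0.0, 1.0]] ['image', 'depth', 'mtx', 'view', 'c2w']
```

View pics/top0.png

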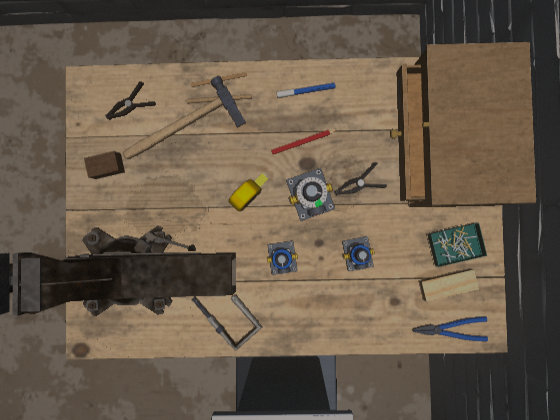

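View pics/side0.png

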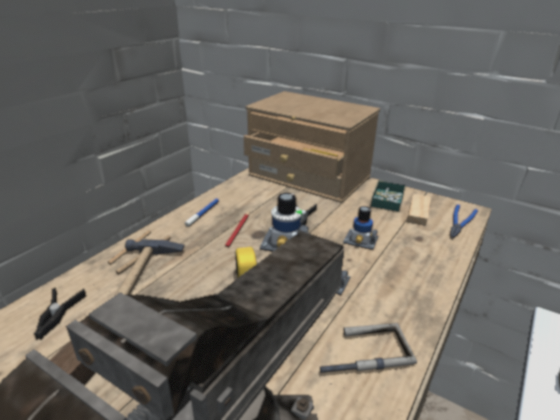

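Top view shows three regulators: a large one at (311,192) with a green-banded ring, and small ones at (282,258) and (357,255). The large one seems to fit the 100 mm plate. The tape is at (243,194), the clamp at (362,181) and the pencil at (300,142). I'll check sizes next and view one enlarged crop.

Run:
```python
from h import *
import pickle
d=pickle.load(open('d0.pkl','rb'))['top']; P=cloud(d); im=d['image']
c=im[155:230,261:361]; cv2.imwrite('pics/crop0.png',cv2.resize(c,(800,600),interpolation=cv2.INTER_CUBIC))
for z in (0.118,0.082,0.008): print(z,ray(d,311,192,z).round(4))
sub=P[155:230,261:361].reshape(-1,3)
for lo,hi in((.105,.13),(.077,.09),(.004,.012)):
    m=(sub[:,2]>lo)&(sub[:,2]<hi); q=sub[m]; print(lo,m.sum(),q.mean(0).round(4),cv2.minAreaRect(q[:,:2].astype(np.float32)),cv2.minEnclosingCircle(q[:,:2].astype(np.float32)))
hsv=cv2.cvtColor(im,cv2.COLOR_BGR2HSV)
m=(hsv[...,0]>45)&(hsv[...,0]<80)&(hsv[...,1]>120); m[:155]=0;m[230:]=0;m[:,:261]=0;m[:,361:]=0
v,u=np.where(m); print('green',m.sum(),u.mean(),v.mean(),ray(d,u.mean(),v.mean(),.082))
for (u,v) in((282,258),(357,255)): print(P[v-3:v+4,u-3:u+4].reshape(-1,3).max(0))
# other obstacles
for n,(a,b,e,f) in dict(tape=(170,215,225,272),clamp=(160,200,332,390)).items():
    q=P[a:b,e:f].reshape(-1,3); q=q[q[:,2]>.008]; print(n,q.min(0).round(3),q.max(0).round(3))
```

```text
0.118 [ 0.6434 -0.0719  0.118 ]
0.082 [ 0.6457 -0.0734  0.082 ]
0.008 [ 0.6504 -0.0763  0.008 ]
0.105 308 [ 0.6463 -0.0745  0.1182] ((0.6466034650802612, -0.07516628503799438), (0.03943803533911705, 0.03930027410387993), 88.80244445800781) ((0.646748423576355, -0.07484321296215057), 0.02069825679063797)
0.077 411 [ 0.6453 -0.0731  0.082 ] ((0.6468884944915771, -0.07456795871257782), (0.06199265271425247, 0.06242964789271355), 88.8886947631836) ((0.646310567855835, -0.07478175312280655), 0.032980065792798996)
0.004 889 [ 0.6555 -0.0668  0.0071] ((0.6508888602256775, -0.07523296773433685), (0.22590389847755432, 0.1692424714565277), 88.76132202148438) ((0.6542627215385437, -0.07333885133266449), 0.13551095128059387)
green 38 318.1842105263158 202.94736842105263 [ 0.62204329 -0.08812729  0.082     ]
[ 0.57583266 -0.00227379  1.1803539 ]
[ 0.57583266 -0.02932086  1.1803539 ]
tape [ 0.576 -0.029  0.008] [0.694 0.108 1.18 ]
clamp [ 0.576 -0.246  0.008] [ 0.715 -0.029  1.18 ]
```

View pics/crop0.png

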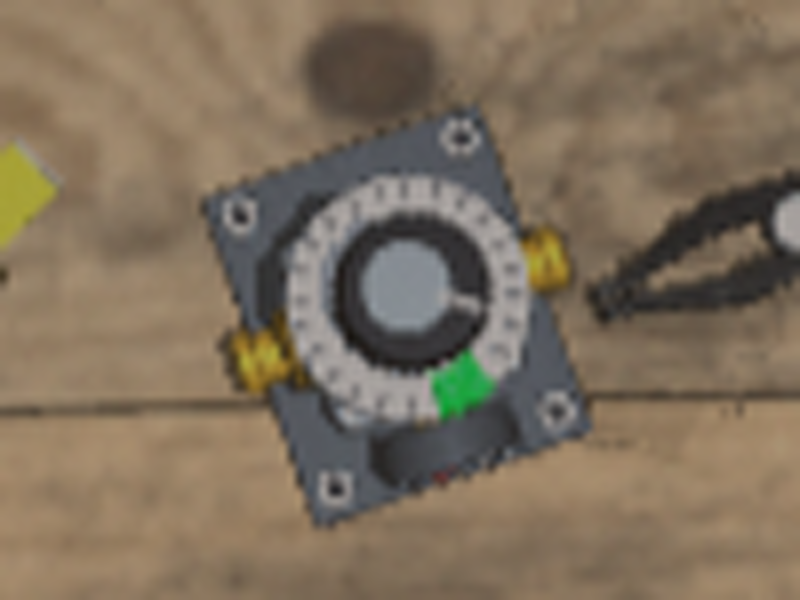

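The large regulator is confirmed: the knob measures 39 mm, the ring 66 mm wide with its top at 82 mm, and the axis is near (0.6465, -0.0748). The pointer is at about crop (470,303) and the green band at (465,383), so it needs roughly 0.8 rad clockwise. Next I'll work out the approach.

Run:
```python
from h import *
import pickle
d=pickle.load(open('d0.pkl','rb'))['top']; P=cloud(d)
s=get_state(); M=q2R(s['ee_rot']).as_matrix(); print(M.round(3)); print(get_image('wrist')['mount'].round(3))
t=np.array([.6465,-.0748,.26]); up=np.array([0,0,.1]); print('up rows',(M.T@up/.12).round(3)); dd=t-s['position']-up; print('dp total',(M.T@dd/.12).round(3), np.linalg.norm(dd))
q=P[215:330,0:260].reshape(-1,3); q=q[(q[:,2]>.1)&(q[:,2]<1)]; print(q.min(0),q.max(0)); print(q[q[:,2]>.21].shape, q[q[:,2]>.21].min(0) if (q[:,2]>.21).any() else '')
q=P[160:240,0:260].reshape(-1,3);
```

```text
[[-0.001 -0.945  0.326]
 [-0.001  0.326  0.945]
 [-1.     0.    -0.002]]
[[ 0.001  0.292 -0.956 -0.142]
 [ 0.001  0.956  0.292  0.075]
 [ 1.    -0.002  0.001 -0.   ]
 [ 0.     0.     0.     1.   ]]
up rows [-0.833  0.    -0.001]
dp total [ 0.593 -5.297 -3.621] 0.7732855672580989
[0.42585543 0.08902029 0.10009425] [0.53664991 0.54450725 0.27532015]
(4676, 3) [0.42585543 0.33212046 0.21001149]
```

Emit:
arm_command:
  series:
    - {"dp":[-0.45,0,0],"angular":[0,0,0],"gripper":85}
    - {"dp":[-0.45,0,0],"angular":[0,0,0],"gripper":85}
    - {"dp":[-0.4,0,0],"angular":[0,0,0],"gripper":85}
    - {"dp":[0,-0.41,-0.28],"angular":[0,0,0],"gripper":85}
    - {"dp":[0,-0.41,-0.28],"angular":[0,0,0],"gripper":85}
    - {"dp":[0,-0.41,-0.28],"angular":[0,0,0],"gripper":85}
    - {"dp":[0,-0.41,-0.28],"angular":[0,0,0],"gripper":85}
    - {"dp":[0,-0.41,-0.28],"angular":[0,0,0],"gripper":85}

```text
clock: 1.15
position: [0.3682, 0.3014, 0.3887]
ee_rot: [0.572, -0.415, 0.575, 0.412]
contact_force: [1.1, 1.1, -0.1]
width: 0.085
```

Emit:
arm_command:
  series:
    - {"dp":[0,-0.4,-0.275],"angular":[0,0,0],"gripper":85}
    - {"dp":[0,-0.4,-0.275],"angular":[0,0,0],"gripper":85}
    - {"dp":[0,-0.4,-0.275],"angular":[0,0,0],"gripper":85}
    - {"dp":[0,-0.4,-0.275],"angular":[0,0,0],"gripper":85}
    - {"dp":[0,-0.4,-0.275],"angular":[0,0,0],"gripper":85}
    - {"dp":[0.2,-0.4,-0.275],"angular":[0,0,0],"gripper":85}
    - {"dp":[0.35,-0.4,-0.275],"angular":[0,0,0],"gripper":85}
    - {"dp":[0.4,-0.2,-0.15],"angular":[0,0,0],"gripper":85}

```text
clock: 2.15
position: [0.6337, -0.0556, 0.2826]
ee_rot: [0.575, -0.415, 0.573, 0.409]
contact_force: [-0.3, 0.8, -0.2]
width: 0.085
```

Run:
```python
from h import *
import pickle
s=get_state(); d=grab('wrist'); print(s['position'],s['qpos'].round(3),q2R(s['ee_rot']).as_matrix().round(3))
pickle.dump(d,open('w1.pkl','wb')); 
K=np.array(d['mtx']); p=np.linalg.inv(d['c2w'])@np.array([.6465,-.0748,.1,1]); u=K[0,0]*p[0]/-p[2]+K[0,2]; v=-K[1,1]*p[1]/-p[2]+K[1,2]; print(u,v)
cv2.imwrite('pics/w1.png',cv2.resize(d['image'],(800,600),interpolation=cv2.INTER_CUBIC))
```

```text
[ 0.63374097 -0.05556385  0.28256629] [-0.194  0.344  1.28  -0.004  1.509 -1.439] [[ 0.008 -0.947  0.32 ]
 [-0.006  0.32   0.947]
 [-1.    -0.009 -0.003]]
267.71457690410347 211.00080455904654
```

View pics/w1.png

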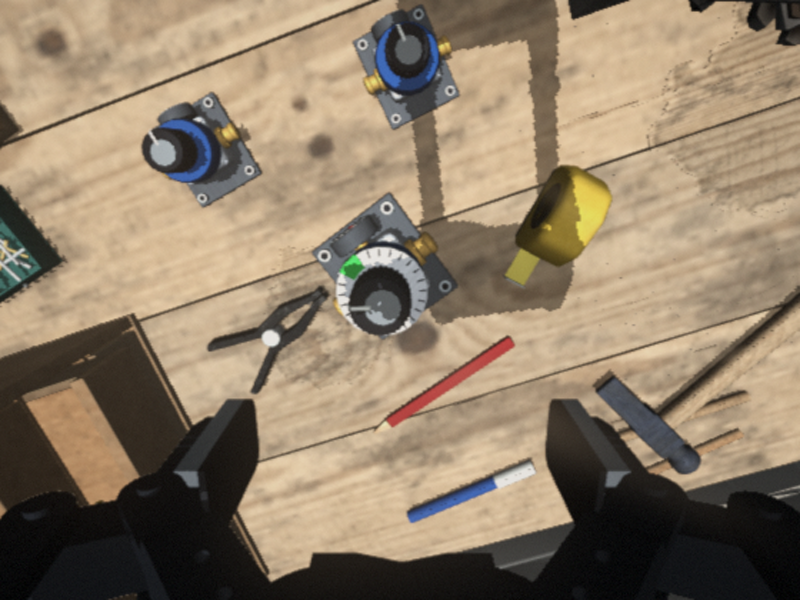

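Run:
```python
from h import *
import pickle
d=pickle.load(open('w1.pkl','rb')); P=cloud(d); im=d['image']
x0,y0,x1,y1=210,120,330,240
sub=P[y0:y1,x0:x1].reshape(-1,3)
for lo,hi in((.113,.125),(.078,.086)):
    m=(sub[:,2]>lo)&(sub[:,2]<hi); q=sub[m]; print(lo,m.sum(),np.median(q,0).round(4),cv2.minEnclosingCircle(q[:,:2].astype(np.float32)))
# rectified top-down crop at z=.118 and .082, 5px/mm
C=np.array([.6465,-.0748]); K=np.array(d['mtx']); W=np.linalg.inv(d['c2w'])
outs=[]
for z in (.118,.082):
    j,i=np.meshgrid(np.arange(390),np.arange(390)); X=C[0]-(i-195)/5000; Y=C[1]-(j-195)/5000
    p=np.stack([X,Y,np.full(X.shape,z),np.ones(X.shape)],-1)@W.T
    mx=(K[0,0]*p[...,0]/-p[...,2]+K[0,2]).astype(np.float32); my=(K[1,1]*p[...,1]/p[...,2]+K[1,2]).astype(np.float32)
    o=cv2.remap(im,mx,my,cv2.INTER_CUBIC); cv2.circle(o,(195,195),3,(0,0,255),-1); outs.append(o)
    h=cv2.cvtColor(o,cv2.COLOR_BGR2HSV); g=(h[...,0]>45)&(h[...,0]<80)&(h[...,1]>120); v,u=np.where(g); print(z,u.mean(),v.mean())
cv2.imwrite('pics/rect1.png',np.hstack(outs))
```

```text
0.113 1439 [ 0.6431 -0.0747  0.1182] ((0.6445373296737671, -0.07536637037992477), 0.02108280174434185)
0.078 1466 [ 0.631  -0.0659  0.0816] ((0.6443069577217102, -0.07560469955205917), 0.03327120095491409)
0.118 238.39096522586937 356.95645108872276
0.082 268.99871134020617 326.4090206185567
```

View pics/rect1.png

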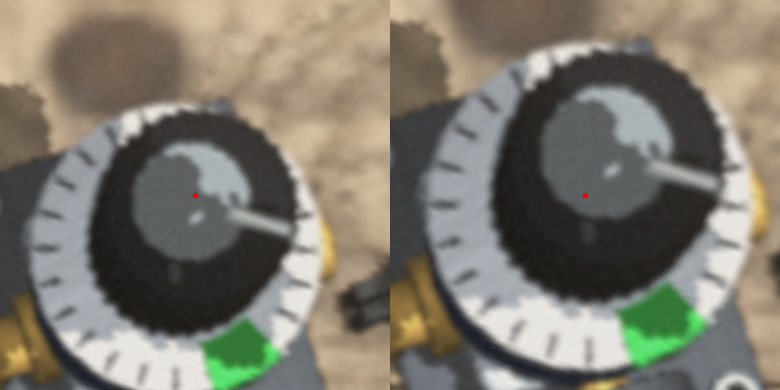

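Rectified view at z=.118 (left panel): knob centre ≈ (191,201), pointer tip (290,233), about 18° below right. At z=.082 (right panel) the green band's centre lies about 30° from straight down. The turn to mid-band is therefore ≈ 0.72 rad, so the notch should lie between 0.50 and 0.94 rad of turn. Now moving in.

Emit:
arm_command:
  series:
    - {"dp":[0.2,-0.064,-0.058],"angular":[0,-0.002,0.006],"gripper":85}
    - {"dp":[0.3,-0.064,-0.058],"angular":[0,0,0],"gripper":85}
    - {"dp":[0.3,0,0],"angular":[0,0,0],"gripper":85}
    - {"dp":[0.3,0,0],"angular":[0,0,0],"gripper":85}
    - {"dp":[0.15,0,0],"angular":[0,0,0],"gripper":85}
    - {"dp":[0,0,0],"angular":[0,0,0],"gripper":85}
    - {"dp":[0,0,0],"angular":[0,0,0],"gripper":85}
    - {"dp":[0,0,0],"angular":[0,0,0],"gripper":85}

```text
clock: 3.2
position: [0.6384, -0.0777, 0.1158]
ee_rot: [0.57, -0.406, 0.581, 0.416]
contact_force: [0.1, -0.2, -0.7]
width: 0.0849
```

```bash
cat > st.py <<'E'
from h import *
import sys
s=get_state(); M=q2R(s['ee_rot']).as_matrix(); print(s['clock'],s['position'].round(4),'x',M[:,0].round(4),'z',M[:,2].round(4),'yaw',round(float(np.arctan2(M[1,2],M[0,2])),4),'F',s['contact_force'].round(2),'Mo',s['moment'].round(3),s['width'].round(4),'q6',s['qpos'][5].round(3))
if len(sys.argv)>3:
    print('dp',(M.T@(np.array([float(a) for a in sys.argv[1:4]])-s['position'])/.12).round(4), 'rotlevel',(M.T@np.cross(M[:,0],[0,0,-1])/(np.pi/2)).round(4))
E
python3 st.py .6452 -.075 .088
python3 - <<'E'
from h import *
import pickle
d=grab('wrist'); P=cloud(d); sub=P.reshape(-1,3)
sub=sub[np.hypot(sub[:,0]-.645,sub[:,1]+.075)<.045]
for lo,hi in((.113,.125),(.078,.086)):
    m=(sub[:,2]>lo)&(sub[:,2]<hi); q=sub[m]; print(lo,m.sum(),np.median(q,0).round(4),cv2.minEnclosingCircle(q[:,:2].astype(np.float32)))
E
```

```text
0.113 5671 [ 0.6421 -0.0748  0.1182] ((0.6445741057395935, -0.0754389837384224), 0.02105332724750042)
0.078 4420 [ 0.628  -0.0682  0.0816] ((0.6442585587501526, -0.07569535821676254), 0.033166784793138504)Traceback (most recent call last):
  File "st.py", line 3, in <module>
    s=get_state(); M=q2R(s['ee_rot']).as_matrix(); print(s['clock'],s['position'].round(4),'x',M[:,0].round(4),'z',M[:,2].round(4),'yaw',round(float(np.arctan2(M[1,2],M[0,2])),4),'F',s['contact_force'].round(2),'Mo',s['moment'].round(3),s['width'].round(4),'q6',s['qpos'][5].round(3))
                                                                                                                                                                                                                                             ^^^^^^^^^^^^^^^^
AttributeError: 'float' object has no attribute 'round'
```

```bash
sed -i "s/s\['width'\].round(4)/round(s['width'],4)/" st.py; python3 st.py .6448 -.0754 .088
```

```text
3.25 [ 0.6385 -0.0777  0.116 ] x [-0.0208  0.002  -0.9998] z [ 0.3243  0.946  -0.0048] yaw 1.2406 F [-0.35 -0.18  0.58] Mo [-0.011 -0.009 -0.015] 0.085 q6 -1.467
dp [ 0.2324 -0.0478  0.0363] rotlevel [ 0.     -0.0031 -0.0129]
```

Emit:
arm_command:
  series:
    - {"dp":[0.05,-0.025,0.018],"angular":[0,-0.003,-0.013],"gripper":85}
    - {"dp":[0.07,-0.02,0.018],"angular":[0,0,0],"gripper":85}
    - {"dp":[0.07,0,0],"angular":[0,0,0],"gripper":85}
    - {"dp":[0.03,0,0],"angular":[0,0,0],"gripper":85}
    - {"dp":[0,0,0],"angular":[0,0,0],"gripper":85}
    - {"dp":[0,0,0],"angular":[0,0,0],"gripper":85}
    - {"dp":[0,0,0],"angular":[0,0,0],"gripper":85}
    - {"dp":[0,0,0],"angular":[0,0,0],"gripper":85}

```text
clock: 4.25
position: [0.6471, -0.0758, 0.0912]
ee_rot: [0.577, -0.413, 0.574, 0.41]
contact_force: [-0.1, 0.7, 0.3]
width: 0.0848
```

```bash
python3 st.py .6448 -.0754 .088
```

```text
4.25 [ 0.6471 -0.0758  0.0912] x [ 0.0052 -0.0015 -1.    ] z [3.242e-01 9.460e-01 3.000e-04] yaw 1.2406 F [-0.12  0.74  0.32] Mo [-0.074 -0.046 -0.028] 0.0848 q6 -1.464
dp [ 0.0267  0.0196 -0.0032] rotlevel [-0.      0.0002  0.0034]
```

Small correction, then close gently.

Emit:
arm_command:
  grip_force: 25
  series:
    - {"dp":[0.025,0.018,-0.003],"angular":[0,0,0.003],"gripper":85}
    - {"dp":[0,0,0],"angular":[0,0,0],"gripper":85}
    - {"dp":[0,0,0],"angular":[0,0,0],"gripper":60}
    - {"dp":[0,0,0],"angular":[0,0,0],"gripper":45}
    - {"dp":[0,0,0],"angular":[0,0,0],"gripper":35}
    - {"dp":[0,0,0],"angular":[0,0,0],"gripper":35}
    - {"dp":[0,0,0],"angular":[0,0,0],"gripper":35}
    - {"dp":[0,0,0],"angular":[0,0,0],"gripper":35}

```text
clock: 5.25
position: [0.6449, -0.0753, 0.0884]
ee_rot: [0.576, -0.411, 0.575, 0.411]
contact_force: [-0.1, -0.3, 0.7]
width: 0.0391
```

```bash
python3 st.py .6448 -.0754 .088
```

```text
5.25 [ 0.6449 -0.0753  0.0884] x [ 9.e-04  2.e-04 -1.e+00] z [3.242e-01 9.460e-01 5.000e-04] yaw 1.2406 F [-0.07 -0.34  0.7 ] Mo [-0.056 -0.003  0.003] 0.0391 q6 -1.464
dp [ 0.0031  0.0008 -0.0011] rotlevel [0.     0.0003 0.0005]
```

Emit:
arm_command:
  series:
    - {"dp":[0,0,0],"angular":[0.04,0,0],"gripper":35}
    - {"dp":[0,0,0],"angular":[0.045,0,0],"gripper":35}
    - {"dp":[0,0,0],"angular":[0.045,0,0],"gripper":35}
    - {"dp":[0,0,0],"angular":[0.045,0,0],"gripper":35}
    - {"dp":[0,0,0],"angular":[0.045,0,0],"gripper":35}
    - {"dp":[0,0,0],"angular":[0.045,0,0],"gripper":35}
    - {"dp":[0,0,0],"angular":[0.03,0,0],"gripper":35}
    - {"dp":[0,0,0],"angular":[0,0,0],"gripper":35}

```text
clock: 6.25
position: [0.645, -0.0752, 0.0884]
ee_rot: [0.656, -0.264, 0.656, 0.263]
contact_force: [-0.2, 0.0, 0.4]
width: 0.039
```

```bash
python3 st.py .6448 -.0754 .088
```

```text
6.25 [ 0.645  -0.0752  0.0884] x [ 9.e-04 -0.e+00 -1.e+00] z [7.221e-01 6.918e-01 6.000e-04] yaw 0.764 F [-0.18  0.03  0.42] Mo [-0.026  0.016 -0.02 ] 0.039 q6 -0.987
dp [ 0.0031 -0.0002 -0.0022] rotlevel [0.     0.0004 0.0004]
```

```bash
cat > rect.py <<'E'
from h import *
import sys
d=grab(sys.argv[2] if len(sys.argv)>2 else 'wrist'); im=d['image']; C=np.array([.6446,-.0755]); K=np.array(d['mtx']); W=np.linalg.inv(d['c2w']); outs=[]
for z in (.118,.082):
    j,i=np.meshgrid(np.arange(390),np.arange(390)); X=C[0]-(i-195)/5000; Y=C[1]-(j-195)/5000
    p=np.stack([X,Y,np.full(X.shape,z),np.ones(X.shape)],-1)@W.T
    mx=(K[0,0]*p[...,0]/-p[...,2]+K[0,2]).astype(np.float32); my=(K[1,1]*p[...,1]/p[...,2]+K[1,2]).astype(np.float32)
    o=cv2.remap(im,mx,my,cv2.INTER_CUBIC)
    h=cv2.cvtColor(o,cv2.COLOR_BGR2HSV); g=(h[...,0]>45)&(h[...,0]<80)&(h[...,1]>120); v,u=np.where(g); print(z,g.sum(),u.mean(),v.mean(),'from down',np.arctan2(u.mean()-195,v.mean()-195))
    cv2.circle(o,(195,195),3,(0,0,255),-1); outs.append(o)
cv2.imwrite('pics/%s.png'%sys.argv[1],np.hstack(outs))
E
python3 rect.py rect2
```

```text
0.118 1590 176.988679245283 354.00754716981135 from down -0.11279260122952288
0.082 2758 257.22733865119653 322.3495286439449 from down 0.454513719005016
```

View pics/rect2.png

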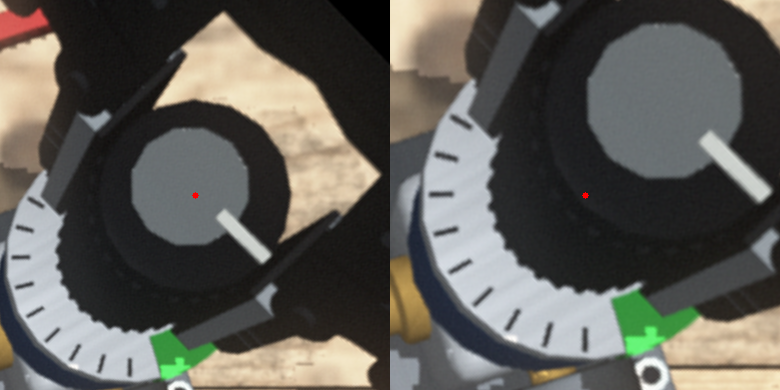

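The pointer now runs (220,213)→(266,259), about 45° from straight down. The green band's visible left edge is at about 15°, so its centre is at 30°. The knob followed the gripper, with ≈0.27 rad left to mid-band. I'll nudge it into the band, then pull lightly.

Emit:
arm_command:
  series:
    - {"dp":[0,0,0],"angular":[0.013,0,0],"gripper":35}
    - {"dp":[0,0,0],"angular":[0,0,0],"gripper":35}
    - {"dp":[0,0,0],"angular":[0,0,0],"gripper":35}
    - {"dp":[-0.008,0,0],"angular":[0,0,0],"gripper":35}
    - {"dp":[-0.008,0,0],"angular":[0,0,0],"gripper":35}
    - {"dp":[0,0,0],"angular":[0,0,0],"gripper":35}
    - {"dp":[0,0,0],"angular":[0,0,0],"gripper":35}
    - {"dp":[0,0,0],"angular":[0,0,0],"gripper":35}

```text
clock: 7.3
position: [0.645, -0.0752, 0.0894]
ee_rot: [0.659, -0.257, 0.659, 0.257]
contact_force: [0.5, 0.2, -3.3]
width: 0.0395
```

```bash
python3 st.py .6448 -.0754 .088
```

```text
7.3 [ 0.645  -0.0752  0.0894] x [ 3.e-04  2.e-04 -1.e+00] z [7.361e-01 6.769e-01 3.000e-04] yaw 0.7435 F [ 0.48  0.25 -3.3 ] Mo [-0.041 -0.063  0.075] 0.0395 q6 -0.967
dp [ 0.0116 -0.0003 -0.0021] rotlevel [-0.      0.0002  0.    ]
```

Emit:
arm_command:
  series:
    - {"dp":[-0.012,0,0],"angular":[0,0,0],"gripper":35}
    - {"dp":[-0.004,0,0],"angular":[0,0,0],"gripper":35}
    - {"dp":[-0.002,0,0],"angular":[0.005,0,0],"gripper":35}
    - {"dp":[-0.002,0,0],"angular":[0.005,0,0],"gripper":35}
    - {"dp":[-0.002,0,0],"angular":[0.005,0,0],"gripper":35}
    - {"dp":[-0.002,0,0],"angular":[0.005,0,0],"gripper":35}
    - {"dp":[-0.002,0,0],"angular":[0.005,0,0],"gripper":35}
    - {"dp":[-0.002,0,0],"angular":[0.005,0,0],"gripper":35}

```text
clock: 8.3
position: [0.6449, -0.0752, 0.0907]
ee_rot: [0.665, -0.24, 0.665, 0.241]
contact_force: [2.6, -0.2, -6.8]
width: 0.0394
```

```bash
python3 st.py .6448 -.0754 .088
```

```text
8.3 [ 0.6449 -0.0752  0.0907] x [-9.e-04  5.e-04 -1.e+00] z [ 7.690e-01  6.393e-01 -3.000e-04] yaw 0.6936 F [ 2.59 -0.24 -6.77] Mo [-0.046 -0.395  0.077] 0.0394 q6 -0.917
dp [ 0.0225 -0.0009 -0.0019] rotlevel [ 0.     -0.0002 -0.0006]
```

Emit:
arm_command:
  series:
    - {"dp":[-0.002,0,0],"angular":[0.005,0,0],"gripper":35}
    - {"dp":[-0.002,0,0],"angular":[0.005,0,0],"gripper":35}
    - {"dp":[-0.002,0,0],"angular":[0.005,0,0],"gripper":35}
    - {"dp":[-0.002,0,0],"angular":[0.005,0,0],"gripper":35}
    - {"dp":[-0.002,0,0],"angular":[0.005,0,0],"gripper":35}
    - {"dp":[-0.002,0,0],"angular":[0.005,0,0],"gripper":35}
    - {"dp":[-0.002,0,0],"angular":[0,0,0],"gripper":35}
    - {"dp":[-0.002,0,0],"angular":[0,0,0],"gripper":35}

```text
clock: 9.3
position: [0.6449, -0.0752, 0.0918]
ee_rot: [0.671, -0.223, 0.671, 0.224]
contact_force: [3.0, -0.7, -8.4]
width: 0.0392
```

```bash
python3 st.py .6448 -.0754 .088
```

```text
9.3 [ 0.6449 -0.0752  0.0918] x [-1.3e-03  8.0e-04 -1.0e+00] z [ 8.004e-01  5.994e-01 -6.000e-04] yaw 0.6428 F [ 2.96 -0.68 -8.44] Mo [-0.069 -0.527  0.1  ] 0.0392 q6 -0.866
dp [ 0.0319 -0.0011 -0.0019] rotlevel [ 0.     -0.0004 -0.0009]
```

Emit:
arm_command:
  series:
    - {"dp":[-0.0005,0,0],"angular":[0.005,0,0],"gripper":35}
    - {"dp":[-0.0005,0,0],"angular":[0.005,0,0],"gripper":35}
    - {"dp":[-0.0005,0,0],"angular":[0.005,0,0],"gripper":35}
    - {"dp":[-0.0005,0,0],"angular":[0.005,0,0],"gripper":35}
    - {"dp":[-0.0005,0,0],"angular":[0.005,0,0],"gripper":35}
    - {"dp":[-0.0005,0,0],"angular":[0.005,0,0],"gripper":35}
    - {"dp":[-0.0005,0,0],"angular":[0,0,0],"gripper":35}
    - {"dp":[-0.0005,0,0],"angular":[0,0,0],"gripper":35}

```text
clock: 10.3
position: [0.6449, -0.0751, 0.0921]
ee_rot: [0.676, -0.206, 0.677, 0.207]
contact_force: [1.9, -0.8, -9.2]
width: 0.0394
```

```bash
python3 st.py .6448 -.0754 .088
```

```text
10.3 [ 0.6449 -0.0751  0.0921] x [-1.4e-03  9.0e-04 -1.0e+00] z [ 8.297e-01  5.583e-01 -7.000e-04] yaw 0.5923 F [ 1.88 -0.8  -9.19] Mo [-0.043 -0.551  0.038] 0.0394 q6 -0.816
dp [ 0.0341 -0.0015 -0.002 ] rotlevel [ 0.     -0.0004 -0.0009]
```

Emit:
arm_command:
  series:
    - {"dp":[0,0,0],"angular":[0.005,0,0],"gripper":35}
    - {"dp":[0,0,0],"angular":[0.005,0,0],"gripper":35}
    - {"dp":[0,0,0],"angular":[0.005,0,0],"gripper":35}
    - {"dp":[0,0,0],"angular":[0.005,0,0],"gripper":35}
    - {"dp":[0,0,0],"angular":[0.005,0,0],"gripper":35}
    - {"dp":[0,0,0],"angular":[0.005,0,0],"gripper":35}
    - {"dp":[0,0,0],"angular":[0,0,0],"gripper":35}
    - {"dp":[0,0,0],"angular":[0,0,0],"gripper":35}

```text
clock: 11.3
position: [0.6449, -0.0751, 0.0922]
ee_rot: [0.681, -0.189, 0.682, 0.19]
contact_force: [2.1, -0.6, -10.0]
width: 0.0391
```

```bash
python3 st.py .6448 -.0754 .088
```

```text
11.3 [ 0.6449 -0.0751  0.0922] x [-1.3e-03  8.0e-04 -1.0e+00] z [ 8.568e-01  5.157e-01 -7.000e-04] yaw 0.5418 F [ 2.08 -0.61 -9.98] Mo [-0.011 -0.537  0.064] 0.0391 q6 -0.765
dp [ 0.0349 -0.0013 -0.0019] rotlevel [-0.     -0.0004 -0.0009]
```

Emit:
arm_command:
  series:
    - {"dp":[0,0,0],"angular":[0.005,0,0],"gripper":35}
    - {"dp":[0,0,0],"angular":[0.005,0,0],"gripper":35}
    - {"dp":[0,0,0],"angular":[0.005,0,0],"gripper":35}
    - {"dp":[0,0,0],"angular":[0.005,0,0],"gripper":35}
    - {"dp":[0,0,0],"angular":[0.005,0,0],"gripper":35}
    - {"dp":[0,0,0],"angular":[0.005,0,0],"gripper":35}
    - {"dp":[0,0,0],"angular":[0,0,0],"gripper":35}
    - {"dp":[0,0,0],"angular":[0,0,0],"gripper":35}

```text
clock: 12.3
position: [0.6449, -0.0752, 0.0923]
ee_rot: [0.686, -0.172, 0.686, 0.172]
contact_force: [2.0, 0.3, -8.7]
width: 0.039
```

```bash
python3 st.py .6448 -.0754 .088
```

```text
12.3 [ 0.6449 -0.0752  0.0923] x [-1.2e-03  8.0e-04 -1.0e+00] z [ 8.817e-01  4.718e-01 -7.000e-04] yaw 0.4913 F [ 1.99  0.26 -8.72] Mo [-0.01  -0.549  0.119] 0.039 q6 -0.715
dp [ 0.0362 -0.0013 -0.0019] rotlevel [-0.     -0.0004 -0.0008]
```

Emit:
arm_command:
  series:
    - {"dp":[0,0,0],"angular":[0.005,0,0],"gripper":35}
    - {"dp":[0,0,0],"angular":[0.005,0,0],"gripper":35}
    - {"dp":[0,0,0],"angular":[0.005,0,0],"gripper":35}
    - {"dp":[0,0,0],"angular":[0.005,0,0],"gripper":35}
    - {"dp":[0,0,0],"angular":[0.005,0,0],"gripper":35}
    - {"dp":[0,0,0],"angular":[0.005,0,0],"gripper":35}
    - {"dp":[0,0,0],"angular":[0,0,0],"gripper":35}
    - {"dp":[0,0,0],"angular":[0,0,0],"gripper":35}

```text
clock: 13.3
position: [0.645, -0.0751, 0.0952]
ee_rot: [0.69, -0.154, 0.69, 0.155]
contact_force: [0.8, -0.4, -3.7]
width: 0.039
```

```bash
python3 st.py .6448 -.0754 .088
```

```text
13.3 [ 0.645  -0.0751  0.0952] x [ 3.e-04  3.e-04 -1.e+00] z [9.044e-01 4.266e-01 4.000e-04] yaw 0.4408 F [ 0.78 -0.35 -3.75] Mo [-0.02  -0.146  0.039] 0.039 q6 -0.664
dp [ 0.0597 -0.0013 -0.0024] rotlevel [-0.      0.0002 -0.0001]
```

It gave: the knob rose 3 mm on its own and the force fell from 9 N to 3.7 N. I stop turning here and draw it up.

Emit:
arm_command:
  series:
    - {"dp":[-0.008,0,0],"angular":[0,0,0],"gripper":35}
    - {"dp":[-0.008,0,0],"angular":[0,0,0],"gripper":35}
    - {"dp":[-0.008,0,0],"angular":[0,0,0],"gripper":35}
    - {"dp":[-0.008,0,0],"angular":[0,0,0],"gripper":35}
    - {"dp":[-0.008,0,0],"angular":[0,0,0],"gripper":35}
    - {"dp":[-0.006,0,0],"angular":[0,0,0],"gripper":35}
    - {"dp":[-0.004,0,0],"angular":[0,0,0],"gripper":35}
    - {"dp":[0,0,0],"angular":[0,0,0],"gripper":35}

```text
clock: 14.3
position: [0.645, -0.0751, 0.1005]
ee_rot: [0.69, -0.154, 0.69, 0.155]
contact_force: [1.0, 0.0, -4.0]
width: 0.0392
```

```bash
python3 st.py .6448 -.0754 .088
```

```text
14.3 [ 0.645  -0.0751  0.1005] x [-3.e-04  5.e-04 -1.e+00] z [ 9.045e-01  4.265e-01 -1.000e-04] yaw 0.4406 F [ 0.97  0.01 -3.96] Mo [-0.04  -0.226  0.058] 0.0392 q6 -0.664
dp [ 0.1039 -0.0013 -0.0023] rotlevel [ 0.     -0.     -0.0004]
```

Emit:
arm_command:
  series:
    - {"dp":[-0.006,0,0],"angular":[0,0,0],"gripper":35}
    - {"dp":[-0.006,0,0],"angular":[0,0,0],"gripper":35}
    - {"dp":[-0.006,0,0],"angular":[0,0,0],"gripper":35}
    - {"dp":[0,0,0],"angular":[0,0,0],"gripper":35}
    - {"dp":[0,0,0],"angular":[0,0,0],"gripper":35}
    - {"dp":[0,0,0],"angular":[0,0,0],"gripper":35}
    - {"dp":[0,0,0],"angular":[0,0,0],"gripper":35}
    - {"dp":[0,0,0],"angular":[0,0,0],"gripper":35}

```text
clock: 15.3
position: [0.6449, -0.0751, 0.1006]
ee_rot: [0.69, -0.154, 0.69, 0.155]
contact_force: [3.2, -0.1, -10.2]
width: 0.0395
```

```bash
python3 st.py .6448 -.0754 .088
python3 - <<'E'
from h import *
d=grab('wrist'); s=cloud(d).reshape(-1,3); s=s[np.hypot(s[:,0]-.645,s[:,1]+.075)<.011]; print('knob top',np.median(s[:,2]))
E
```

```text
15.3 [ 0.6449 -0.0751  0.1006] x [-1.6e-03  9.0e-04 -1.0e+00] z [ 0.9045  0.4265 -0.001 ] yaw 0.4406 F [  3.23  -0.12 -10.23] Mo [-0.033 -0.534  0.052] 0.0395 q6 -0.664
dp [ 0.1046 -0.002  -0.0019] rotlevel [ 0.     -0.0007 -0.001 ]
knob top 0.13091148243791112
```

End stop felt at 12.2 mm of travel, and the knob top has risen from 0.118 to 0.131. Easing off, opening, then retreating straight up.

Emit:
arm_command:
  series:
    - {"dp":[0.002,0,0],"angular":[0,0,0],"gripper":35}
    - {"dp":[0,0,0],"angular":[0,0,0],"gripper":42}
    - {"dp":[0,0,0],"angular":[0,0,0],"gripper":60}
    - {"dp":[0,0,0],"angular":[0,0,0],"gripper":80}
    - {"dp":[0,0,0],"angular":[0,0,0],"gripper":85}
    - {"dp":[0,0,0],"angular":[0,0,0],"gripper":85}
    - {"dp":[-0.1,0,0],"angular":[0,0,0],"gripper":85}
    - {"dp":[-0.2,0,0],"angular":[0,0,0],"gripper":85}

```text
clock: 16.35
position: [0.6437, -0.0751, 0.1409]
ee_rot: [0.689, -0.154, 0.691, 0.155]
contact_force: [0.5, 0.1, 0.3]
width: 0.0848
```

Emit:
arm_command:
  series:
    - {"dp":[-0.3,0,0],"angular":[0,0,0],"gripper":85}
    - {"dp":[-0.3,0,0],"angular":[0,0,0],"gripper":85}
    - {"dp":[-0.3,0,0],"angular":[0,0,0],"gripper":85}
    - {"dp":[-0.2,0,0],"angular":[0,0,0],"gripper":85}
    - {"dp":[0,0,0],"angular":[0,0,0],"gripper":85}
    - {"dp":[0,0,0],"angular":[0,0,0],"gripper":85}
    - {"dp":[0,0,0],"angular":[0,0,0],"gripper":85}
    - {"dp":[0,0,0],"angular":[0,0,0],"gripper":85}

```text
clock: 17.35
position: [0.6436, -0.075, 0.2801]
ee_rot: [0.69, -0.154, 0.69, 0.155]
contact_force: [0.5, -0.1, -0.4]
width: 0.0849
```

```bash
python3 st.py; sed -i 's/(.118,.082)/(.13,.082)/' rect.py; python3 rect.py rect3
python3 - <<'E'
from h import *
d=grab('wrist'); s=cloud(d).reshape(-1,3); s=s[np.hypot(s[:,0]-.645,s[:,1]+.075)<.011]; print('knob top',np.median(s[:,2]))
E
```

```text
17.35 [ 0.6436 -0.075   0.2801] x [-5.e-04  2.e-04 -1.e+00] z [ 9.045e-01  4.264e-01 -4.000e-04] yaw 0.4405 F [ 0.49 -0.07 -0.38] Mo [ 0.023 -0.05   0.004] 0.0849 q6 -0.664
0.13 2896 206.873273480663 322.30835635359114 from down 0.09299489195479253
0.082 3923 264.3785368340556 316.0007647208769 from down 0.5206104710471774
knob top 0.13109518141276316
```

View pics/rect3.png

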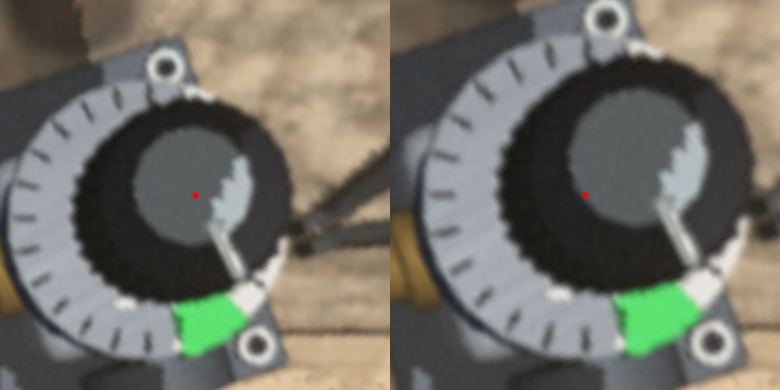

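The pointer, (210,228)→(240,276), is about 30° from straight down, and the green band's centre is also at 30°. The knob top stays at 0.131 after release, and the arm is clear of everything.

```bash
python3 -c "
from rig import sign_off; print(sign_off())"
```

```text
the job is handed in; nothing more can be done
None
```

The knob is turned into the green band, locked fully out, and the job is handed in at about 17.5 s of the 54 s allowed.

- **Turning:** I gripped the knob at 25 N and turned it 0.48 rad clockwise, just into the band. Then I pulled lightly, with up to about 10 N total on the tool (roughly 6 N of that on the pin), and turned on in 0.05 rad steps.
- **Notch:** It gave near the middle of the band. The force fell from about 9 N to 3.7 N and the knob rose 3 mm on its own. I stopped turning, drew it up to the end stop and let go.
- **Last checks:** After release the knob top was at 131 mm, up from 118 mm. That is about 13 mm, against 12 mm of travel, so within camera error. The pointer is within about 0.06 rad of mid-band, the force on the tool is about zero, and the gripper is clear, with its tips at 0.28 m.
- **Disagreements:** The top and wrist cameras put the knob's axis about 2 mm apart, which is within calibration, and I used a value between them.
- **Not checked:** I did not measure the tape measure, spring clamp or pencil again at the end. The gripper stayed above them and felt no unexpected contact.

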